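Run a finger along the earthing springs of a UPS cover

ROBOT

A 7-joint arm with a two-finger parallel gripper is mounted at the origin on the work surface. World frame = base frame: x ahead of the robot, y to its left, z up, the work surface at z = 0. Lengths are in m, angles in rad, forces in N, time in s.
With the tool pointing down it reaches from about 0.4 to 0.85 m from the base axis. Payload 10.4 kg.
Tool frame: the origin (TCP) lies midway between the tips of the shut fingers; the grasp point (between the pads) lies 19 mm behind it; z points along the fingers, x is the direction in which the jaws open and shut, and the axes are right-handed (so a half turn about z gives the same grasp; the last joint's range is limited). The gripper opens to 85 mm and grips with 20 to 120 N. Pads are 22 mm wide; open, the fingers measure 114 mm over their backs; the gripper's body (76 mm by 85 mm) begins 54 mm behind the grasp point. The pads swing forward as they close: fully open they stand 13 mm farther back than shut.
Start: joints at [-1.255, 0.332, -0.065, 1.46, 0.022, 1.35, -0.088], TCP at [0.208, 0.589, 0.231] pointing down, gripper open.
Joint ranges: [-2.6, 2.6], [-0.5, 2.12], [-1.47, 1.34], [0.16, 2.42], [-1.27, 4.41], [0.06, 2.06], [-2.6, 2.6]. Speed limits (rad/s): [2.22, 2.22, 2.79, 2.79, 3.14, 3.14, 3.14].

INTERFACE

Orientations are given as a unit quaternion [x, y, z, w].
In Python, from workcell import monitor, eyes, ticket, models gives the robot as it stands.
- The arm moves only by the tool servo_tool, never from a script. Its argument "motion" is a list of rows, each a list of 7 numbers: the opening, from 0 (shut) to 1 (fully open), then the shift along the tool's x, y, z in m, then the turn, a rotation vector about the tool's x, y, z in degrees. In form: [[fingers, tx, ty, tz, rx, ry, rz], ...]. A call has 1 to 20 rows; each row is the pose to reach, as a shift and turn from the pose commanded when the call began, along the tool's axes at that moment; what a row does not reach only later rows make up. A row lasts 1/8 s, in which the tool goes at most 62.5 mm and 10.7 degrees, less where a joint would pass 70% of its speed; a pose out of reach is approached as far as the arm can. A call with a gripper value outside its range is refused whole. The fingers move at their own pace and stop on an object; "grip_force" is the grip in N (left out, the last holds). Time passes only in rows, so rows that repeat a pose let the fingers close. It gives the time, the measured TCP pose, the force and the opening at its end, in the units of the state.
- monitor.get_obs(): the state, without advancing time (a new reading comes with each control period).
- eyes.camera(name): name is "scene" or "side" or "wrist"; returns (picture, depth): 400x640x3 uint8, blue, green, red; 400x640 float32, m along the optical axis (not along the pixel's ray), 0 where there is no reading.
- eyes.camera_info(name): a dict with "intrinsics" (3x3 intrinsics, pixels), "extrinsics" (4x4, takes a point from world to camera coordinates); the wrist camera has in their place "tool_from_camera" (4x4, takes a point from camera to tool coordinates, whose origin is the TCP and whose axes are the tool frame's). Camera axes: x right, y down, z forward; pixel columns grow to the right and rows downward; lengths in m; the calibration is good to about 2 mm. A picture is of the moment at which its call begins: read the wrist's pose just before it. camera_info takes no time and is no camera call.
- ticket.hand_in(): hands the job in, once; it reports no verdict.
Trained networks look in the newest picture that a camera, given by its name, has taken for a name from the list of things; names that differ only in an ending like _2 or _b are one class to them, and where a whole thing is asked for, a point or a joint stands for the part that bears it (a point fixed in the world has none). Each returns a list of dicts, best first, with "confidence" (0 to 1); they miss things now and then, are a little off and sometimes report something else, mostly with a low value. They report only what shows in the picture. A call takes as long as a camera call.
- models.boxes_of(camera, thing): "point" ([x, y, z] in m, in the coordinates of the camera as it stood for that picture, good to about 4 mm: the middle of the surface that is visible of it).
The state is a dict: "clock": time; "joint_pos": joint angles; "joint_velocities": joint speeds; "tau": joint torques, N m; "position": TCP position; "ee_rot": TCP orientation; "ft_force": force on the tool from outside, world axes, zero at the start; "torque": the same for the moment, N m; "grip_width": opening from 0.0 (shut) to 1.0 (fully open).
Only numpy, scipy, OpenCV 4.12 (cv2) and the standard library are available. Lean on these libraries where they do the work, as an engineer would, in place of code of your own. Each camera call takes 0.05 s, during which the arm holds its last target. There are 200 camera calls.

TASK

Feel along the bent row of six brass earthing springs on the grey cover: with the fingertips, stroke lightly and unhurriedly from the red end to the blue end so that every spring is pushed down a few millimetres in turn. Finish with the fingertips still holding the last spring, next to the blue plate, down by itself; the program ends while holding it. Do not press hard, shift or lift the cover, or disturb the other things on and around it.

Things in the scene. Friction and masses are not known exactly. Their poses are not given: they have to be found in the camera images.
- cover: Grey steel side cover of a power supply, loose on the bench: 200 x 271 mm, top face 12 mm above the bench, 1.1 to 1.8 kg, one corner cut off at a slant. Origin: middle of its underside; x, y along its sides, z up. The row of six brass springs runs 22 mm in from its -x edge (springs 1 to 3, along +y) and then along the slanted edge (springs 4 to 6, turned 30 deg towards +x).
- crest1 (a point): Top of the crest (free end) of brass spring 1, counted from red; moves with the spring. x points along the row towards blue, z up when unpressed. First spring. A flat red plate (16 x 26 x 3 mm) lies just before it. A spring is a sloping brass tongue 27 mm long, 22 wide, 3 thick, hinged at its low end (nearer red), rising to a rounded crest 28.5 mm above the bench.
- crest2 (a point): Top of the crest (free end) of brass spring 2, counted from red; moves with the spring. x points along the row towards blue, z up when unpressed. Crests are 34 mm apart along the row; each next spring's low end is 9 mm past a crest. A fingertip sliding from red to blue rides up the slope and presses the tongue down.
- crest3 (a point): Top of the crest (free end) of brass spring 3, counted from red; moves with the spring. x points along the row towards blue, z up when unpressed. From here to crest 4 it is 48 mm, with the row's bend halfway between.
- crest4 (a point): Top of the crest (free end) of brass spring 4, counted from red; moves with the spring. x points along the row towards blue, z up when unpressed. First spring after the bend.
- crest5 (a point): Top of the crest (free end) of brass spring 5, counted from red; moves with the spring. x points along the row towards blue, z up when unpressed. Last but one.
- crest6 (a point): Top of the crest (free end) of brass spring 6, counted from red; moves with the spring. x points along the row towards blue, z up when unpressed. Last spring. A flat blue plate (16 x 26 x 3 mm) lies just after it.
- spring1 (a joint): Tilt of spring 1: 0 up at rest, grows as it is pressed, 0.36 rad fully down. At 0.1 rad its crest has gone down 2.5 mm (counts as pressed), fully down 9 mm. Force at the crest is about 0.8 N at first touch, 6 N fully down, then a hard stop. It springs back by itself. All six are alike.
- spring2 (a joint): Tilt of spring 2: 0 up at rest, grows as it is pressed, 0.36 rad fully down.
- spring3 (a joint): Tilt of spring 3: 0 up at rest, grows as it is pressed, 0.36 rad fully down.
- spring4 (a joint): Tilt of spring 4: 0 up at rest, grows as it is pressed, 0.36 rad fully down.
- spring5 (a joint): Tilt of spring 5: 0 up at rest, grows as it is pressed, 0.36 rad fully down.
- spring6 (a joint): Tilt of spring 6: 0 up at rest, grows as it is pressed, 0.36 rad fully down.
- capacitor: Black capacitor can standing upright on the cover, 25 mm across, 36 mm tall; origin at its underside. A bystander: leave alone.
- spool: Green solder spool standing on end on the cover, 40 mm across, 26 mm tall; origin at its underside. A bystander: leave alone.
- meter_big: Salmon-coloured multimeter lying on its back on the bench left of the cover, 190 x 90 x 38 mm with a dial 11 mm proud; origin at its underside. A bystander: leave alone.
- meter_small: Blue multimeter lying on its back on the bench right of the cover, 140 x 72 x 30 mm; origin at its underside. A bystander: leave alone.
- screwdriver: Screwdriver lying on the bench, right, near the robot; origin at its underside. A bystander: leave alone.
- flux: White flux bottle with red cap, 44 mm across, 100 mm tall, standing on the bench at the far left; origin at its underside. A bystander: leave alone.
- brush: Brush lying on the bench, left, near the robot; origin at its underside. A bystander: leave alone.

How it is judged:
By the outcome, as a careful person would: the job done as asked, in the order asked, and still so for the second after the job is handed in, while the arm keeps its last pose, push and grip.
It also fails if it takes over 48 s, if anything falls off the work surface, if the arm or the gripper's body presses on something with over 40 N, if the wrist force passes 120 N, or if a joint passes its speed limit or range.

## Working session

There is one attempt and no reset: what is moved stays moved. The work goes in short steps, Python scripts to look and compute and a tool call to move; the robot and the scene stay as the last step left them, time stands still between calls to the robot, and variables do not carry over. Pictures are saved under pics/ and viewed, about 8 in all and at most 12, crops included, and the job is handed in when it is done.

Besides the shell and the picture viewer there is one more tool, called after "Emit:" by a JSON object that holds its "fn" and its "kwargs", one argument or row to a line. servo_tool: Moves the arm, as the interface text tells. Its arguments: {"type":"object","properties":{"motion":{"type":"array"},"grip_force":{"type":"number"}},"required":["motion"]}

```bash
mkdir -p pics; cat > h.py <<'E'
import numpy as np,cv2
from workcell import monitor,eyes,ticket,models
from scipy.spatial.transform import Rotation as R
def world(cam,p,obs=None):
    i=eyes.camera_info(cam);p=np.append(p,1)
    if cam!='wrist': return (np.linalg.inv(np.array(i['extrinsics']))@p)[:3]
    return R.from_quat(obs['ee_rot']).apply((np.array(i['tool_from_camera'])@p)[:3])+obs['position']
def px(cam,u,v,d,obs=None):
    K=np.array(eyes.camera_info(cam)['intrinsics'])
    return world(cam,np.array([(u-K[0,2])/K[0,0]*d,(v-K[1,2])/K[1,1]*d,d]),obs)
E
python3 - <<'E'
from h import *
o=monitor.get_obs();print(o)
for c in ['scene','side']:
    p,d=eyes.camera(c);cv2.imwrite(f'pics/{c}0.png',p);np.save(f'{c}0.npy',d)
    i=eyes.camera_info(c);print(c,np.linalg.inv(np.array(i['extrinsics'])).round(3).tolist())
    for t in ['cover']+['crest%d'%k for k in range(1,7)]+['capacitor','spool']:
        for r in models.boxes_of(c,t)[:2]: print(t,world(c,r['point']).round(4),round(r['confidence'],2))
print(eyes.camera_info('wrist'),o['clock'],monitor.get_obs()['clock'])
E
```

```text
{'clock': 0.0, 'joint_pos': array([-1.25459948,  0.33283336, -0.06473381,  1.46096526,  0.02161805,
        1.34989898, -0.08844276]), 'joint_velocities': array([-0.00159592, -0.00020255,  0.00047199,  0.00076409,  0.00083054,
        0.00064781, -0.00068162]), 'tau': array([ 9.73721967e-05, -6.25450230e+01,  4.95804066e-02, -3.91603124e+01,
        1.64000614e-02,  9.80363286e-03,  3.21760922e-05]), 'position': array([0.20758456, 0.58911111, 0.23052864]), 'ee_rot': array([ 8.16162904e-01,  5.77821442e-01, -5.52672175e-04,  4.36447150e-04]), 'ft_force': array([-0.2608704 ,  0.17606098,  0.57012433]), 'torque': array([ 0.01318053, -0.0113507 ,  0.00026593]), 'grip_width': 0.998848285979127}
scene [[0.798, 0.442, -0.41, 0.928], [0.602, -0.587, 0.54, -0.531], [-0.002, -0.678, -0.735, 0.815], [0.0, 0.0, 0.0, 1.0]]
cover [ 0.5926 -0.0662  0.0123] 0.75
crest1 [ 0.4865 -0.1129  0.0191] 0.64
crest1 [ 0.5039 -0.0491  0.021 ] 0.53
crest2 [ 0.4865 -0.1129  0.0191] 0.64
crest2 [ 0.5039 -0.0491  0.021 ] 0.53
crest3 [ 0.4865 -0.1129  0.0191] 0.64
crest3 [ 0.5039 -0.0491  0.021 ] 0.53
crest4 [ 0.48
[... 861 characters left out ...]
] 0.56
crest6 [ 0.4899 -0.1111  0.0245] 0.52
capacitor [ 0.6193 -0.1273  0.0432] 0.63
capacitor [ 0.4874 -0.1111  0.0237] 0.21
spool [0.6493 0.0049 0.0408] 0.42
{'intrinsics': array([[277.15430934,   0.        , 318.36085011],
       [  0.        , 277.15430934, 200.02996451],
       [  0.        ,   0.        ,   1.        ]]), 'tool_from_camera': array([[ 9.99999979e-01,  5.81695425e-05, -1.94712518e-04,
        -1.76827262e-04],
       [ 4.22733868e-06,  9.51994537e-01,  3.06115015e-01,
        -7.84269002e-02],
       [ 2.03171824e-04, -3.06115009e-01,  9.51994517e-01,
        -1.42221017e-01],
       [ 0.00000000e+00,  0.00000000e+00,  0.00000000e+00,
         1.00000000e+00]])} 0.0 1.0
```

View pics/scene0.png

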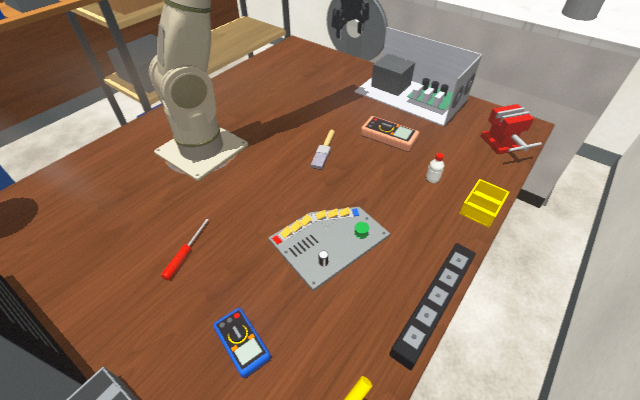

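View pics/side0.png

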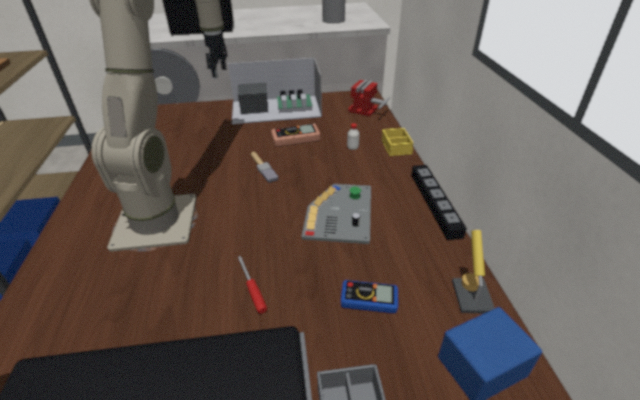

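Emit:
{"fn": "servo_tool", "kwargs": {
  "motion": [
    [0,-0.513,0.556,0.08,0,0,0],
    [0,-0.513,0.556,0.08,0,0,0],
    [0,-0.513,0.556,0.08,0,0,0],
    [0,-0.513,0.556,0.08,0,0,0],
    [0,-0.513,0.556,0.08,0,0,0],
    [0,-0.513,0.556,0.08,0,0,0],
    [0,-0.513,0.556,0.08,0,0,0],
    [0,-0.513,0.556,0.08,0,0,0],
    [0,-0.513,0.556,0.08,0,0,0],
    [0,-0.513,0.556,0.08,0,0,0],
    [0,-0.513,0.556,0.08,0,0,0],
    [0,-0.513,0.556,0.08,0,0,0],
    [0,-0.513,0.556,0.08,0,0,0],
    [0,-0.513,0.556,0.08,0,0,0],
    [0,-0.513,0.556,0.08,0,0,0],
    [0,-0.513,0.556,0.08,0,0,0],
    [0,-0.513,0.556,0.08,0,0,0],
    [0,-0.513,0.556,0.08,0,0,0],
    [0,-0.513,0.556,0.08,0,0,0],
    [0,-0.513,0.556,0.08,0,0,0]
  ],
  "grip_force": 20
}}

```text
clock: 3.5
position: [0.5616, -0.0791, 0.1513]
ee_rot: [0.816, 0.578, 0.0, -0.0]
ft_force: [-0.3, -0.5, 0.4]
grip_width: 0.002
```

```bash
python3 - <<'E'
from h import *
o=monitor.get_obs();print(o['position'],o['ee_rot'],o['ft_force'],o['grip_width'],o['clock'])
p,d=eyes.camera('wrist');cv2.imwrite('pics/w1.png',p);np.save('w1.npy',d);np.savez('w1o.npz',**o)
for r in models.boxes_of('wrist','crest1'): print(world('wrist',r['point'],o).round(4),round(r['confidence'],2))
E
```

```text
[ 0.56159845 -0.07911683  0.15128585] [ 8.16202263e-01  5.77766271e-01  2.65832466e-05 -3.17995569e-05] [-0.33723537 -0.53038217  0.39689339] 0.002370767240075104 3.5
[0.5487 0.0184 0.0237] 0.98
[ 0.5032 -0.0422  0.0216] 0.91
[0.5692 0.0441 0.025 ] 0.73
[ 0.485  -0.1075  0.0216] 0.67
[ 0.4964 -0.0723  0.0258] 0.66
[ 0.522  -0.0015  0.0248] 0.61
```

View pics/w1.png

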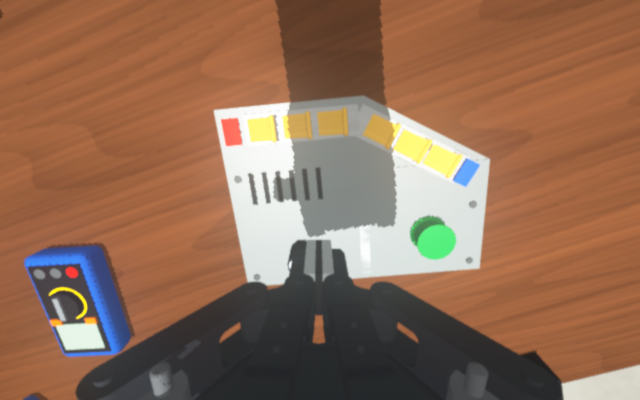

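```bash
python3 - <<'E'
from h import *
p=cv2.imread('pics/w1.png');d=np.load('w1.npy');o=dict(np.load('w1o.npz'))
hsv=cv2.cvtColor(p,cv2.COLOR_BGR2HSV)
v,u=np.mgrid[0:400,0:640]
K=np.array(eyes.camera_info('wrist')['intrinsics'])
P=np.stack([(u-K[0,2])/K[0,0]*d,(v-K[1,2])/K[1,1]*d,d],-1).reshape(-1,3)
T=np.array(eyes.camera_info('wrist')['tool_from_camera'])
W=(R.from_quat(o['ee_rot']).apply(P@T[:3,:3].T+T[:3,3])+o['position']).reshape(400,640,3)
cov=W[190:215,400:412].reshape(-1,3);print('cover z',np.median(cov[:,2]))
m=((hsv[...,0]>15)&(hsv[...,0]<35)&(hsv[...,1]>90)&(u>200)&(u<500)&(v>90)&(v<190)).astype(np.uint8)
def lab(m,n):
    k,l,s,c=cv2.connectedComponentsWithStats(m);return [l==i for i in range(1,k) if s[i,4]>60]
for a in lab(m,1):
    q=W[a];hi=q[q[:,2]>np.percentile(q[:,2],85)]
    print(np.c_[u[a],v[a]].mean(0).round(),a.sum(),'mean',q.mean(0).round(4),'crest',hi.mean(0).round(4),'max',np.percentile(q[:,2],[2,50,99]).round(4))
for n,(lo,hi) in dict(red=(172,180),blue=(100,125)).items():
    a=(hsv[...,0]>=lo)&(hsv[...,0]<=hi)&(hsv[...,1]>130)&(u>200)&(u<500)&(v>90)&(v<190);print(n,a.sum(),np.median(W[a],0).round(4))
# zoom
cv2.imwrite('pics/w1z.png',cv2.resize(p[90:200,200:500],None,fx=2.6,fy=2.6,interpolation=cv2.INTER_CUBIC))
E
```

```text
cover z 0.011955605916330922
[333. 122.] 715 mean [ 0.5016 -0.0439  0.0236] crest [ 0.5046 -0.0341  0.0355] max [0.0156 0.0225 0.0289]
[298. 126.] 651 mean [ 0.4934 -0.0759  0.0253] crest [ 0.4961 -0.0655  0.0445] max [0.0165 0.023  0.0298]
[381. 130.] 737 mean [ 0.524  -0.0028  0.0225] crest [0.5316 0.0043 0.0302] max [0.013  0.0223 0.0289]
[262. 129.] 598 mean [ 0.4853 -0.1086  0.0239] crest [ 0.4882 -0.098   0.0342] max [0.0166 0.0231 0.0294]
[427. 153.] 1402 mean [0.5592 0.0335 0.023 ] crest [0.5645 0.0393 0.0329] max [0.0157 0.0223 0.0293]
red 0 [nan nan nan]
blue 338 [0.5937 0.0692 0.0147]
  return _methods._mean(a, axis=axis, dtype=dtype,
  ret = um.true_divide(
```

View pics/w1z.png

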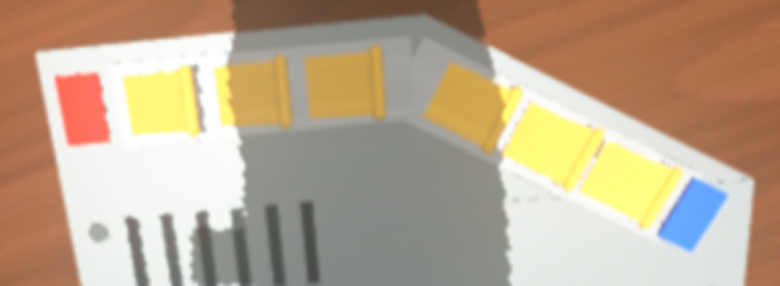

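```bash
python3 - <<'E'
from h import *
from scipy.optimize import least_squares
o=dict(np.load('w1o.npz'))
z=np.array([(191,100),(284,92),(377,82),(503,119),(585,158),(661,196)])
uv=(z+.5)/2.6-.5+[200,90]
C=px('wrist',0,0,0,o)
Q=[]
for a in uv:
    r=px('wrist',*a,1,o)-C;Q.append((C+r*(0.0285-C[2])/r[2])[:2])
Q=np.array(Q)
def mod(x,y,t):
    e=lambda a:np.array([np.sin(a),np.cos(a)])
    b=np.array([x,y]);e1,e2=e(t),e(t+np.pi/6) # t: angle from +y toward +x
    return np.array([b-e1*(24+34*k) for k in (2,1,0)]+[b+e2*(24+34*k) for k in (0,1,2)]) if 0 else np.array([b-e1*(.024+.034*k) for k in (2,1,0)]+[b+e2*(.024+.034*k) for k in (0,1,2)])
s=least_squares(lambda p:(mod(*p)-Q).ravel(),[.51,-.02,.25]).x
M=mod(*s);print(s,np.degrees(s[2]));print(np.c_[Q,M,(Q-M)].round(4))
q=R.from_quat(o['ee_rot']);
rel=q.inv().apply(np.c_[M,np.full(6,.0285)]-o['position']);print('tool rel',rel.round(4))
print('tool x angle',np.degrees(np.arctan2(*q.as_matrix()[:2,0])))
E
```

```text
[ 0.51259883 -0.01021521  0.28058064] 16.076086571651842
[[ 4.880e-01 -9.780e-02  4.871e-01 -9.860e-02  9.000e-04  8.000e-04]
 [ 4.964e-01 -6.560e-02  4.965e-01 -6.590e-02 -1.000e-04  3.000e-04]
 [ 5.041e-01 -3.340e-02  5.060e-01 -3.330e-02 -1.800e-03 -1.000e-04]
 [ 5.314e-01  5.400e-03  5.299e-01  6.400e-03  1.500e-03 -1.000e-03]
 [ 5.548e-01  3.010e-02  5.544e-01  3.000e-02  5.000e-04  1.000e-04]
 [ 5.780e-01  5.360e-02  5.789e-01  5.360e-02 -9.000e-04 -0.000e+00]]
tool rel [[-0.0432 -0.0638  0.1228]
 [-0.0092 -0.0657  0.1228]
 [ 0.0247 -0.0677  0.1228]
 [ 0.0701 -0.0583  0.1228]
 [ 0.1005 -0.0431  0.1228]
 [ 0.1309 -0.0278  0.1228]]
tool x angle 19.412826169719487
```

Emit:
{"fn": "servo_tool", "kwargs": {
  "motion": [
    [0,-0.04,-0.03,0.03,0,0,-2],
    [0,-0.081,-0.0615,0.06,0,0,-3.3],
    [0,-0.081,-0.0615,0.08,0,0,-3.3],
    [0,-0.081,-0.0615,0.1,0,0,-3.3],
    [0,-0.081,-0.0615,0.11,0,0,-3.3],
    [0,-0.081,-0.0615,0.118,0,0,-3.3],
    [0,-0.081,-0.0615,0.122,0,0,-3.3],
    [0,-0.081,-0.0615,0.122,0,0,-3.3],
    [0,-0.081,-0.0615,0.122,0,0,-3.3]
  ]
}}

```text
clock: 4.72
position: [0.477, -0.1351, 0.0297]
ee_rot: [0.799, 0.601, 0.0, 0.0]
ft_force: [0.4, 0.2, -0.6]
grip_width: 0.001
```

```bash
python3 - <<'E'
from h import *
o=monitor.get_obs();print(o['position'],o['ee_rot'],o['ft_force'],o['clock'])
q=R.from_quat(o['ee_rot']);M=np.array([[.4871,-.0986],[.4965,-.0659],[.5060,-.0333],[.5299,.0064],[.5544,.03],[.5789,.0536]])
print(q.inv().apply(np.c_[M,np.full(6,.0285)]-o['position']).round(4))
p,d=eyes.camera('wrist');cv2.imwrite('pics/w2.png',p[40:360,120:600])
E
```

```text
[ 0.4770047  -0.1351005   0.02966233] [7.99216555e-01 6.01043082e-01 2.89516796e-04 1.69681779e-04] [ 0.36163027  0.20113719 -0.56137173] 4.725
[[ 0.0379 -0.0004  0.0012]
 [ 0.0719 -0.0005  0.0012]
 [ 0.1058 -0.0004  0.0012]
 [ 0.1506  0.0116  0.0012]
 [ 0.1801  0.0285  0.0012]
 [ 0.2096  0.0455  0.0012]]
```

View pics/w2.png

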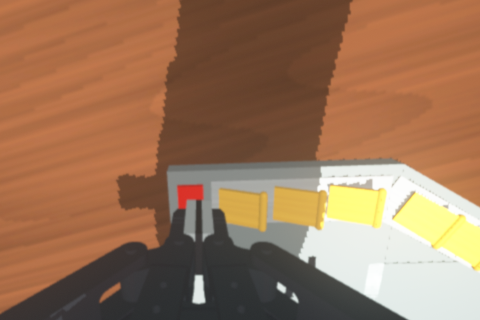

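Emit:
{"fn": "servo_tool", "kwargs": {
  "motion": [
    [0,0,0,0.003,0,0,0],
    [0,0.001,0,0.0052,0,0,0],
    [0,0.003,0,0.0052,0,0,0],
    [0,0.0055,0,0.0052,0,0,0],
    [0,0.008,0,0.0052,0,0,0],
    [0,0.0105,0,0.0052,0,0,0],
    [0,0.013,0,0.0052,0,0,0],
    [0,0.0155,0,0.0052,0,0,0],
    [0,0.018,0,0.0052,0,0,0],
    [0,0.0205,0,0.0052,0,0,0],
    [0,0.023,0,0.0052,0,0,0],
    [0,0.0255,0,0.0052,0,0,0],
    [0,0.028,0,0.0052,0,0,0],
    [0,0.0305,0,0.0052,0,0,0],
    [0,0.033,0,0.0052,0,0,0],
    [0,0.0345,0,0.0052,0,0,0],
    [0,0.0355,0,0.0052,0,0,0],
    [0,0.0355,0,0.0052,0,0,0]
  ]
}}

```text
clock: 7.02
position: [0.4868, -0.1006, 0.0242]
ee_rot: [0.799, 0.601, 0.0, -0.0]
ft_force: [-0.2, -0.5, 2.5]
grip_width: 0.002
```

```bash
python3 - <<'E'
from h import *
o=monitor.get_obs();print(o['position'],o['ee_rot'],o['ft_force'],o['clock'])
q=R.from_quat(o['ee_rot']);M=np.array([[.4871,-.0986],[.4965,-.0659],[.5060,-.0333],[.5299,.0064],[.5544,.03],[.5789,.0536]])
print(q.inv().apply(np.c_[M,np.full(6,.0285)]-o['position']).round(4))
p,d=eyes.camera('wrist');cv2.imwrite('pics/w3.png',p[100:300,170:490].repeat(2,0).repeat(2,1))
E
```

```text
[ 0.48675732 -0.10062799  0.024173  ] [ 7.99097816e-01  6.01200986e-01  2.31123550e-04 -3.32748855e-05] [-0.18460035 -0.49777828  2.49696702] 7.025
[[ 0.002  -0.0002 -0.0043]
 [ 0.0361 -0.0003 -0.0043]
 [ 0.07   -0.0002 -0.0043]
 [ 0.1148  0.0118 -0.0043]
 [ 0.1443  0.0288 -0.0043]
 [ 0.1737  0.0458 -0.0042]]
```

View pics/w3.png

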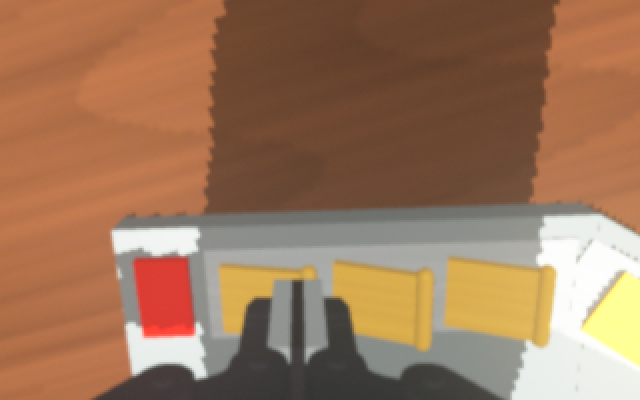

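Emit:
{"fn": "servo_tool", "kwargs": {
  "motion": [
    [0,0.0015,-0.0005,0,0,0,0],
    [0,0.004,-0.001,0,0,0,0],
    [0,0.0065,-0.0015,0,0,0,0],
    [0,0.009,-0.002,0,0,0,0],
    [0,0.0115,-0.002,0,0,0,0],
    [0,0.014,-0.002,0,0,0,0],
    [0,0.0165,-0.002,0,0,0,0],
    [0,0.019,-0.002,0,0,0,0],
    [0,0.0215,-0.002,0,0,0,0],
    [0,0.024,-0.002,0,0,0,0],
    [0,0.0265,-0.002,0,0,0,0],
    [0,0.029,-0.002,0,0,0,0],
    [0,0.0315,-0.002,0,0,0,0],
    [0,0.034,-0.002,0,0,0,0],
    [0,0.036,-0.002,0,0,0,0]
  ]
}}

```text
clock: 8.95
position: [0.4948, -0.0654, 0.0242]
ee_rot: [0.799, 0.601, 0.0, -0.0]
ft_force: [-1.6, -2.2, 2.8]
grip_width: 0.001
```

Emit:
{"fn": "servo_tool", "kwargs": {
  "motion": [
    [0,0.0025,0,0,0,0,0],
    [0,0.005,0,0,0,0,0],
    [0,0.0075,0,0,0,0,0],
    [0,0.01,0,0,0,0,0],
    [0,0.0125,0,0,0,0,0],
    [0,0.015,0,0,0,0,0],
    [0,0.0175,0,0,0,0,0],
    [0,0.02,0,0,0,0,0],
    [0,0.0225,0,0,0,0,0],
    [0,0.025,0,0,0,0,0],
    [0,0.0275,0,0,0,0,0],
    [0,0.03,0,0,0,0,0],
    [0,0.032,0,0,0,0,0],
    [0,0.034,0,0,0,0,0]
  ]
}}

```text
clock: 10.7
position: [0.5043, -0.0328, 0.0242]
ee_rot: [0.799, 0.601, 0.0, -0.0]
ft_force: [-0.4, -1.8, 1.6]
grip_width: 0.002
```

```bash
python3 - <<'E'
from h import *
o=monitor.get_obs();print(o['position'],o['ee_rot'],o['ft_force'],o['clock'])
q=R.from_quat(o['ee_rot']);M=np.array([[.4871,-.0986],[.4965,-.0659],[.5060,-.0333],[.5126,-.0102],[.5299,.0064],[.5544,.03],[.5789,.0536]])
print(q.inv().apply(np.c_[M,np.full(7,.0285)]-o['position']).round(4))
p,d=eyes.camera('wrist');cv2.imwrite('pics/w4.png',p[100:300,170:490].repeat(2,0).repeat(2,1))
E
```

```text
[ 0.50428567 -0.03282211  0.02421114] [ 7.99159616e-01  6.01118829e-01  2.48264578e-04 -8.92195753e-06] [-0.41585905 -1.82507057  1.57990141] 10.7
[[-0.068   0.0017 -0.0043]
 [-0.0339  0.0017 -0.0043]
 [ 0.      0.0018 -0.0043]
 [ 0.024   0.0017 -0.0043]
 [ 0.0448  0.0137 -0.0043]
 [ 0.0743  0.0307 -0.0042]
 [ 0.1037  0.0477 -0.0042]]
```

View pics/w4.png

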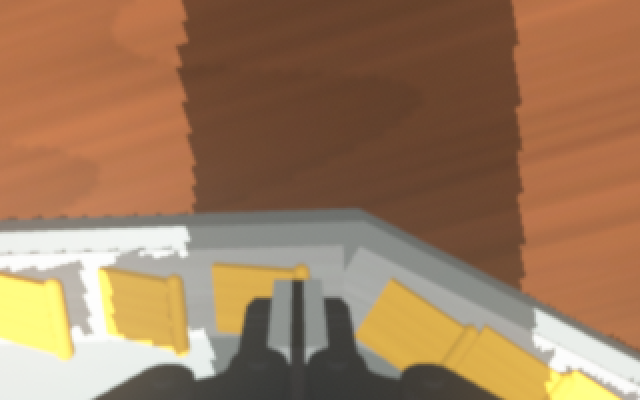

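Emit:
{"fn": "servo_tool", "kwargs": {
  "motion": [
    [0,0.0025,0,0,0,0,0],
    [0,0.005,0,0,0,0,0],
    [0,0.0075,0,0,0,0,0],
    [0,0.01,0,0,0,0,0],
    [0,0.0125,0,0,0,0,0],
    [0,0.015,0,0,0,0,4],
    [0,0.0175,0,0,0,0,8],
    [0,0.02,0,0,0,0,12],
    [0,0.0225,0,0,0,0,16],
    [0,0.0245,0.0002,0,0,0,20],
    [0,0.0267,0.0015,0,0,0,24],
    [0,0.0288,0.0027,0,0,0,28],
    [0,0.031,0.004,0,0,0,30],
    [0,0.0332,0.0052,0,0,0,30],
    [0,0.0353,0.0065,0,0,0,30],
    [0,0.0375,0.0077,0,0,0,30],
    [0,0.0397,0.009,0,0,0,30],
    [0,0.0418,0.0102,0,0,0,30],
    [0,0.044,0.0115,0,0,0,30],
    [0,0.0457,0.0122,0,0,0,30]
  ]
}}

```text
clock: 13.25
position: [0.5272, 0.0061, 0.0234]
ee_rot: [0.928, 0.373, -0.001, 0.0]
ft_force: [-4.5, -5.3, 0.2]
grip_width: 0.002
```

```bash
python3 - <<'E'
from h import *
o=monitor.get_obs();print(o['position'],o['ee_rot'],o['ft_force'],o['clock'])
q=R.from_quat(o['ee_rot']);M=np.array([[.4871,-.0986],[.4965,-.0659],[.5060,-.0333],[.5126,-.0102],[.5299,.0064],[.5544,.03],[.5789,.0536]])
print(q.inv().apply(np.c_[M,np.full(7,.0285)]-o['position']).round(4))
p,d=eyes.camera('wrist');cv2.imwrite('pics/w5.png',p[100:300,170:490].repeat(2,0).repeat(2,1))
E
```

```text
[0.5272005  0.00611981 0.02343872] [ 9.27728416e-01  3.73252897e-01 -1.49858528e-03  1.18360041e-04] [-4.5005013  -5.2911563   0.15501222] 13.25
[[-0.1015  0.0478 -0.0048]
 [-0.072   0.0307 -0.0049]
 [-0.0426  0.0137 -0.005 ]
 [-0.0218  0.0017 -0.005 ]
 [ 0.0021  0.0017 -0.0051]
 [ 0.0361  0.0016 -0.0052]
 [ 0.0702  0.0015 -0.0053]]
```

View pics/w5.png

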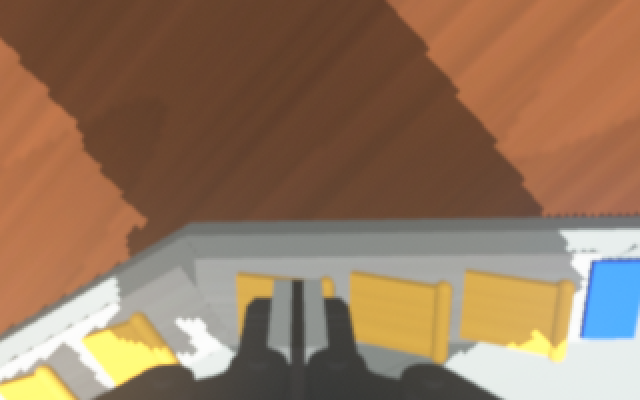

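```bash
python3 - <<'E'
from h import *
o=monitor.get_obs();print(o['ft_force'],o['position'])
p,d=eyes.camera('wrist');cv2.imwrite('pics/w6.png',p)
hsv=cv2.cvtColor(p,cv2.COLOR_BGR2HSV);v,u=np.mgrid[0:400,0:640]
a=((hsv[...,0]>=100)&(hsv[...,0]<=125)&(hsv[...,1]>130)&(u>400)&(v>200)&(v<300))
print('blue',a.sum(),u[a].min(),u[a].max(),px('wrist',np.median(u[a]),np.median(v[a]),np.median(d[a]),o))
C=px('wrist',0,0,0,o)
for n,x,y in (('c1..4',327,290),('c5',444,321),('c6',568,321)):
    r=px('wrist',170+x/2,100+y/2,1,o)-C
    print(n,C+r*((.0285)-C[2])/r[2])
p,_=eyes.camera('scene');q=cv2.imread('pics/scene0.png');cv2.imwrite('pics/scene1.png',np.vstack([cv2.resize(x[180:300,250:410],None,fx=2.4,fy=2.4,interpolation=cv2.INTER_CUBIC) for x in (q,p)]))
E
```

```text
[-4.04985291 -5.88258192 -0.92417567] [0.52739635 0.00632165 0.02349042]
blue 1024 461 492 [0.59675944 0.07131777 0.01500312]
c1..4 [0.52747146 0.01787692 0.0285    ]
c5 [0.55778427 0.03373888 0.0285    ]
c6 [0.58271169 0.05774449 0.0285    ]
```

View pics/scene1.png

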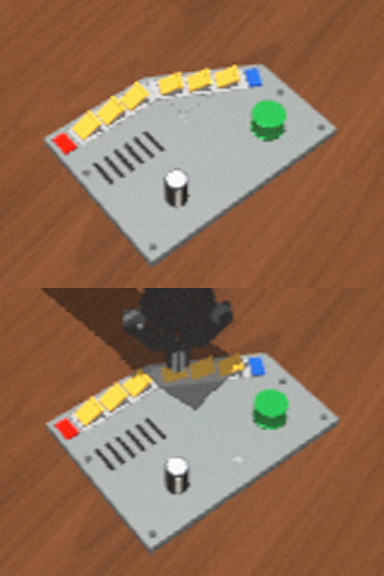

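Emit:
{"fn": "servo_tool", "kwargs": {
  "motion": [
    [0,-0.003,0,-0.001,0,0,0],
    [0,-0.006,0,-0.003,0,5,0],
    [0,-0.006,0,-0.003,0,10,0],
    [0,-0.006,0,-0.002,0,10,0],
    [0,-0.004,0,-0.0016,0,10,0],
    [0,-0.002,0,-0.0016,0,10,0],
    [0,0,0,-0.0016,0,10,0],
    [0,0.002,0,-0.0016,0,10,0],
    [0,0.002,0,-0.0016,0,10,0]
  ]
}}

```text
clock: 14.52
position: [0.5303, 0.0092, 0.0258]
ee_rot: [0.924, 0.373, 0.081, -0.033]
ft_force: [0.7, 0.5, 1.8]
grip_width: 0.003
```

```bash
python3 - <<'E'
from h import *
o=monitor.get_obs();print(o['ft_force'],o['position'],o['ee_rot'],o['clock'])
e=np.array([np.sin(np.radians(46.1)),np.cos(np.radians(46.1))]);print('ahead crest4 old',(np.array([.5299,.0064])-o['position'][:2])@e)
p,d=eyes.camera('wrist');cv2.imwrite('pics/w7.png',p[100:300,170:490].repeat(2,0).repeat(2,1))
hsv=cv2.cvtColor(p,cv2.COLOR_BGR2HSV);v,u=np.mgrid[0:400,0:640]
a=((hsv[...,0]>=100)&(hsv[...,0]<=125)&(hsv[...,1]>130)&(u>400)&(v>200)&(v<300))
print('blue',a.sum(),px('wrist',np.median(u[a]),np.median(v[a]),np.median(d[a]),o))
E
```

```text
[0.69129756 0.50495972 1.84578023] [0.53033058 0.00919139 0.02584833] [ 0.92389795  0.37252538  0.08109535 -0.03257242] 14.525
ahead crest4 old -0.002245813089511216
blue 726 [0.59677954 0.07141074 0.01481414]
```

View pics/w7.png

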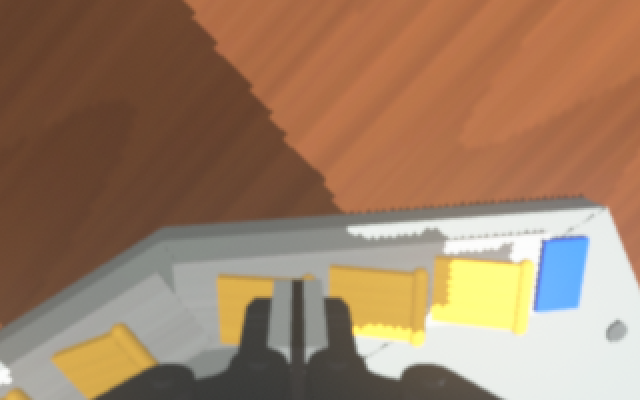

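Emit:
{"fn": "servo_tool", "kwargs": {
  "motion": [
    [0,0.0025,0,0.0008,0,0,0],
    [0,0.0049,0,0.0013,0,0,0],
    [0,0.0074,0,0.0017,0,0,0],
    [0,0.0074,0,0.0017,0,0,0]
  ]
}}

```text
clock: 15.08
position: [0.5356, 0.0142, 0.0254]
ee_rot: [0.924, 0.372, 0.081, -0.033]
ft_force: [-0.9, -1.3, 1.8]
grip_width: 0.001
```

Emit:
{"fn": "servo_tool", "kwargs": {
  "motion": [
    [0,0.0025,0,0.0004,0,0,0],
    [0,0.0049,0,0.0009,0,0,0],
    [0,0.0074,0,0.0013,0,0,0],
    [0,0.0098,0,0.0017,0,0,0],
    [0,0.0123,0,0.0022,0,0,0],
    [0,0.0148,0,0.0026,0,0,0],
    [0,0.0172,0,0.003,0,0,0],
    [0,0.0197,0,0.0035,0,0,0],
    [0,0.0222,0,0.0039,0,0,0],
    [0,0.0246,0,0.0043,0,0,0],
    [0,0.0271,0,0.0048,0,0,0],
    [0,0.0295,0,0.0052,0,0,0],
    [0,0.0295,0,0.0052,0,0,0]
  ]
}}

```text
clock: 16.7
position: [0.5575, 0.0352, 0.0256]
ee_rot: [0.924, 0.372, 0.081, -0.033]
ft_force: [0.2, -0.2, 1.6]
grip_width: -0.001
```

Emit:
{"fn": "servo_tool", "kwargs": {
  "motion": [
    [0,0.002,0,0.0003,0,0,0],
    [0,0.004,0,0.0007,0,0,0],
    [0,0.004,0,0.0007,0,0,0]
  ]
}}

```text
clock: 17.08
position: [0.56, 0.0377, 0.0254]
ee_rot: [0.924, 0.372, 0.081, -0.033]
ft_force: [-0.9, 0.6, 1.4]
grip_width: 0.003
```

```bash
cat > c.py <<'E'
from h import *
import sys
o=monitor.get_obs();print(o['ft_force'],o['position'],o['ee_rot'],o['clock'])
e=np.array([np.sin(np.radians(46.1)),np.cos(np.radians(46.1))]);n=np.array([e[1],-e[0]])
for M in ([.5299,.0064],[.5544,.03],[.5789,.0536]):
    D=np.array(M)+.0043*e-o['position'][:2];print('ahead',(D@e).round(4),'lat',(D@n).round(4))
p,d=eyes.camera('wrist');cv2.imwrite(f'pics/{sys.argv[1]}.png',p[100:300,170:490].repeat(2,0).repeat(2,1))
hsv=cv2.cvtColor(p,cv2.COLOR_BGR2HSV);v,u=np.mgrid[0:400,0:640]
a=((hsv[...,0]>=100)&(hsv[...,0]<=125)&(hsv[...,1]>130)&(u>300)&(v>200)&(v<300))
print('blue',a.sum(),px('wrist',np.median(u[a]),np.median(v[a]),np.median(d[a]),o))
E
python3 c.py w8
```

```text
[-0.90081358  0.59789754  1.39056914] [0.56003405 0.03773045 0.0253609 ] [ 0.92397985  0.37234827  0.08096613 -0.03259593] 17.075
ahead -0.0391 lat 0.0017
ahead -0.0051 lat 0.0017
ahead 0.0289 lat 0.0016
blue 826 [0.59705545 0.07169352 0.01485598]
```

```bash
python3 - <<'E'
from h import *
o=monitor.get_obs()
p,d=eyes.camera('wrist')
v,u=np.mgrid[0:400,0:640];K=np.array(eyes.camera_info('wrist')['intrinsics']);T=np.array(eyes.camera_info('wrist')['tool_from_camera'])
P=np.stack([(u-K[0,2])/K[0,0]*d,(v-K[1,2])/K[1,1]*d,d],-1).reshape(-1,3)
W=R.from_quat(o['ee_rot']).apply(P@T[:3,:3].T+T[:3,3])+o['position']
t=np.radians(46.1);e=np.array([np.sin(t),np.cos(t)]);n=np.array([e[1],-e[0]])
D=W[:,:2]-(np.array([.5789,.0536])+.0043*e);s=D@e;l=D@n
# profile of height along row in the strip on the robot side (lat -11..-7) for springs 4-6
print('hist lat of z>20:',)
for c in (-.068,-.034,0):
    for lo,hi in ((-.012,-.008),(-.008,-.004),(.004,.008)):
        m=(l>lo)&(l<hi)
        print(c,lo,[ (round(float(np.median(W[m&(abs(s-c-x)<.0015),2]))*1e3,1) if (m&(abs(s-c-x)<.0015)).sum()>3 else None) for x in np.arange(-.027,.006,.003)])
cv2.imwrite('pics/w8z.png',cv2.resize(p[200:290,220:470],None,fx=3.2,fy=3.2,interpolation=cv2.INTER_CUBIC))
E
```

```text
hist lat of z>20:
-0.068 -0.012 [105.1, 103.4, 101.6, 103.1, 96.1, 92.6, 89.9, 87.8, 85.3, 82.3, 79.7]
-0.068 -0.008 [12.6, 102.4, 102.1, 102.7, 99.5, 93.8, 89.7, 25.5, 25.1, 27.6, 75.7]
-0.068 0.004 [12.7, 16.5, 17.8, 19.2, 93.4, 92.7, 89.4, 80.1, 77.8, 77.7, 76.9]
-0.034 -0.012 [75.8, 72.0, 66.4, 17.9, 53.6, 72.7, 50.9, 46.7, 62.2, 61.3, 13.6]
-0.034 -0.008 [76.3, 74.8, 17.3, 18.0, 18.8, 20.0, 20.6, 22.0, 61.8, 62.2, 12.5]
-0.034 0.004 [12.7, 16.4, 17.3, 18.1, 18.8, 19.5, 77.4, 73.3, 62.3, 73.6, None]
0 -0.012 [48.0, 46.7, 70.2, 81.0, 86.7, 91.3, 98.1, 103.5, 111.6, 112.4, 120.1]
0 -0.008 [12.6, 16.6, 18.5, 83.0, 84.8, 22.6, 100.0, 107.6, 111.7, 117.4, 118.9]
0 0.004 [None, None, None, None, 87.4, 89.2, 92.5, 91.8, 89.4, 28.2, 27.7]
```

View pics/w8z.png

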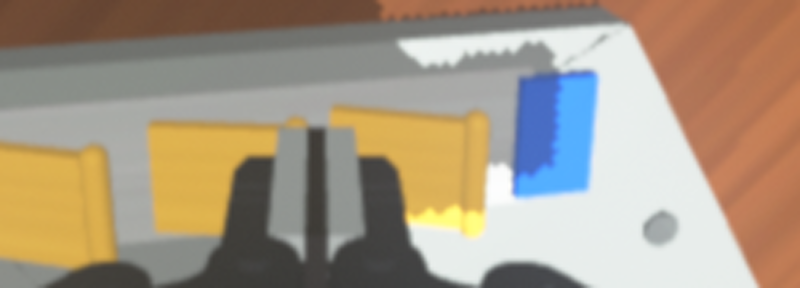

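Emit:
{"fn": "servo_tool", "kwargs": {
  "motion": [
    [0,0.0025,0,0.0004,0,0,0],
    [0,0.0049,0,0.0009,0,0,0],
    [0,0.0074,0,0.0013,0,0,0],
    [0,0.0098,0,0.0017,0,0,0],
    [0,0.0123,0,0.0022,0,0,0],
    [0,0.0148,0,0.0026,0,0,0],
    [0,0.0172,0,0.003,0,0,0],
    [0,0.0197,0,0.0035,0,0,0],
    [0,0.0222,0,0.0039,0,0,0],
    [0,0.0246,0,0.0043,0,0,0],
    [0,0.0271,0,0.0048,0,0,0],
    [0,0.0295,0,0.0052,0,0,0],
    [0,0.031,0,0.0056,0,0,0],
    [0,0.0315,0,0.006,0,0,0],
    [0,0.0315,0,0.006,0,0,0],
    [0,0.0315,0,0.006,0,0,0]
  ]
}}

```text
clock: 19.18
position: [0.5831, 0.0598, 0.025]
ee_rot: [0.924, 0.372, 0.081, -0.033]
ft_force: [-1.4, -1.2, 2.4]
grip_width: 0.002
```

```bash
python3 - <<'E'
from h import *
o=monitor.get_obs();print(o['ft_force'],o['position'],o['clock'])
p,d=eyes.camera('wrist')
v,u=np.mgrid[0:400,0:640];K=np.array(eyes.camera_info('wrist')['intrinsics']);T=np.array(eyes.camera_info('wrist')['tool_from_camera'])
P=np.stack([(u-K[0,2])/K[0,0]*d,(v-K[1,2])/K[1,1]*d,d],-1).reshape(-1,3)
W=R.from_quat(o['ee_rot']).apply(P@T[:3,:3].T+T[:3,3])+o['position']
t=np.radians(46.1);e=np.array([np.sin(t),np.cos(t)]);n=np.array([e[1],-e[0]])
c6=np.array([.5789,.0536])+.0043*e
print('crest6 ahead',(c6-o['position'][:2])@e)
D=W[:,:2]-c6;s=D@e;l=D@n
for c in (-.034,0):
    for lo,hi in ((-.008,-.004),(.004,.008)):
        m=(l>lo)&(l<hi)
        print(c,lo,[ (round(float(np.median(W[m&(abs(s-c-x)<.0015),2]))*1e3,1) if (m&(abs(s-c-x)<.0015)).sum()>3 else None) for x in np.arange(-.027,.006,.003)])
cv2.imwrite('pics/w9.png',cv2.resize(p[180:300,200:460],None,fx=3,fy=3,interpolation=cv2.INTER_CUBIC))
E
```

```text
[-1.37367002 -1.23915265  2.36070218] [0.58307675 0.05981365 0.0249544 ] 19.175
crest6 ahead -0.0030181211540467505
-0.034 -0.008 [102.3, 101.8, 103.1, 99.4, 98.4, 90.2, 87.5, 24.1, 24.9, 28.3, 76.0]
-0.034 0.004 [12.6, 17.0, 18.1, 19.3, 93.1, 90.3, 79.0, 78.6, 76.7, 77.0, 28.2]
0 -0.008 [75.3, 16.5, 17.1, 18.1, 19.0, 21.0, 21.1, 61.2, 61.9, 12.6, 12.5]
0 0.004 [12.5, 16.3, 17.1, 18.1, 18.9, 19.2, 74.0, 61.5, 73.1, None, None]
```

View pics/w9.png

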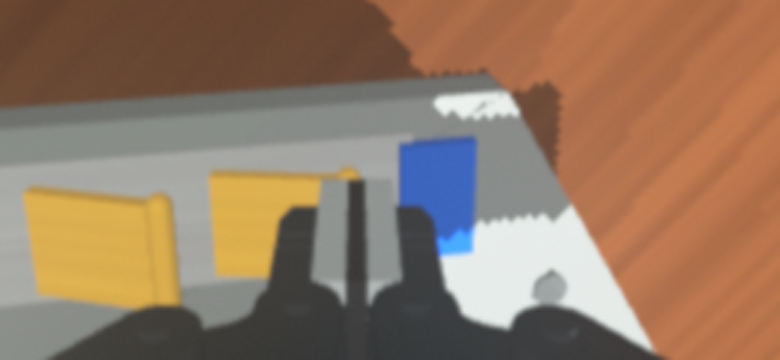

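```bash
python3 -c "
from h import *
print(ticket.hand_in(),monitor.get_obs()['clock'])"
```

```text
the job is handed in; nothing more can be done
the job is handed in; nothing more can be done
```

I stroked all six springs in order from red to blue and handed the job in with spring 6 held down by itself, but the cover shifted about 4 mm on the way. It finished at about 19 s of the 48 s allowed.

**The shift:** at spring 4, just after the bend, the fingertips caught on the spring with about 7 N sideways. That pushed the cover along the slanted row. The blue plate moved about 4 mm, and the crest estimates gave 4 to 5.5 mm. I backed off, raised the tips, tilted them 10° and went on. The blue plate's measured position then stayed steady to within about 0.5 mm through spring 5. I did not push the cover back. The things standing on it were still upright.

**Last checks:**
- **Springs 1 to 3:** by tip height, each crest went down about 4.3 mm. I did not measure the springs themselves.
- **Spring 4:** by tip height after the retry, about 4 mm.
- **Spring 5:** the depth image showed it tilted about 0.17 rad, roughly 4 mm down. It was back up at 28 mm once I had passed it.
- **Spring 6:** the final depth image shows it tilted down, about 4 mm by tip height.

**Disagreement:** the wrist force read only 1.4 to 2.8 N upward while pressing, where about 3 N was expected. I relied on the tip heights and depth images instead.

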